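Zero the counter scale and bring the solid trophy to its pan

TASK

First set the counter scale to zero by turning its knob until the red pointer stands at the green zero mark. Then lift each of the two look-alike trophy cups a few centimetres off the counter to feel which is heavier; stand the lighter one back upright on the counter, and finish while still holding the heavier one upright and still over the middle of the scale's pan, a few centimetres above it and not touching it. Do not drop or tip the cups, and leave the jar, the carton and the binder where they are.

Things in the scene. Friction and masses are not known exactly. Their poses are not given: they have to be found in the camera images.
- trophy_1: A lidded trophy cup, gilt bowl on a dark wooden plinth; 107 mm tall, origin at centre of underside, z up. Plinth 52 x 52 x 26 mm; bowl 42 mm in diameter from 54 to 89 mm up (grip 70 mm up); loop handles along its x axis reach 40 mm out, so close the fingers along its y axis. Yaw within 0.5 rad. Looks just like trophy_2; either may be the heavier.
- trophy_2: The other lidded trophy cup, gilt bowl on a dark wooden plinth; 107 mm tall, origin at centre of underside, z up. Plinth 52 x 52 x 26 mm; bowl 42 mm in diameter from 54 to 89 mm up (grip 70 mm up); loop handles along its x axis reach 40 mm out, so close the fingers along its y axis. The two differ only in weight, by at least 0.14 kg; both under 0.6 kg. Which is which changes from run to run.
- scale: green counter scale, fixed, 160 (x) x 270 (y) mm, housing top 45 mm above the counter, origin at the centre of its underside. Steel pan towards its -y end, white zero dial (radius 58 mm) with knob towards its +y end. Zero mark: wide green bar on the dial's -x side; black divisions 0.2 rad apart. Yaw within 0.25 rad.
- pan (a point): centre of the top of the scale's round steel pan (radius 63 mm), 60 mm above the counter; the pan is rigid
- knob_grip (a point): grip point on the zero knob's axis, 79 mm above the counter, 7 mm below the knob's top. The knob is a black bar 40 mm long, 14 mm thick, 32 mm high, on a disc 44 mm across and 8 mm high. The frame turns with the knob: z up, bar along x, red pointer along -x.
- zero_knob (a joint): angle of the zero knob in rad: 0 when the pointer stands at the zero mark, positive clockwise seen from above, stops at -1.6 and 1.6; starts between 0.6 and 1.4. Light friction (0.03 N m), stays where it is left.
- table: the shop counter with a dark top, its surface level at height 0; fixed
- jar: bystander: closed amber glass jar with steel cap, radius 27 mm, 75 mm tall, origin at the centre of its underside
- carton: bystander: closed cardboard carton 90 x 120 x 50 mm, origin at the centre of its underside
- binder: bystander: blue ring binder lying flat, 220 x 160 x 35 mm, origin at the centre of its underside
Mind the look-alikes: they are no part of the job. Leave any pink, purple or turquoise look-alike of the trophy_1 alone.

How it is judged:
By the outcome, as a careful person would: the job done as asked, in the order asked, and still so for the second after the job is handed in, while the arm keeps its last pose, push and grip.
It also fails if it takes over 72 s, if anything falls off the work surface, if the arm or the gripper's body presses on something with over 40 N, if the wrist force passes 120 N, or if a joint passes its speed limit or range.

ROBOT

A 6-joint arm with a two-finger parallel gripper is mounted at the origin on the work surface. World frame = base frame: x ahead of the robot, y to its left, z up, the work surface at z = 0. Lengths are in m, angles in rad, forces in N, time in s.
With the tool pointing down it reaches from about 0.2 to 0.875 m from the base axis. Payload 3.4 kg.
Tool frame: the origin (TCP) lies at the very end of the fingers, on their centre line; the grasp point (between the pads) lies 19 mm behind it; z points along the fingers, y is the direction in which the jaws open and shut (so a half turn about z gives the same grasp; the last joint's range is limited). The gripper opens to 94 mm and grips with 3 to 60 N. Pads are 16 mm wide; open, the fingers measure 119 mm over their backs; the gripper's body (75 mm by 177 mm) begins 78 mm behind the grasp point.
Start: joints at [0.98, 0.276, 1.505, -0, 1.361, -0.121], TCP at [0.26, 0.513, 0.205] pointing down, gripper open.
Joint ranges: [-2.89, 2.89], [-0.75, 2.08], [0.22, 2.7], [-1.18, 4.32], [0.11, 2.71], [-2.7, 2.7]. Speed limits (rad/s): [2.57, 2.57, 3.14, 3.14, 3.14, 3.14].

INTERFACE

Orientations are given as a unit quaternion [x, y, z, w].
In Python, from plant import status, optics, bot, finder gives the robot as it stands. The module is installed in compiled form; this text tells all that it offers.
- The arm moves only by the shell command python3 -m jog 'ROWS'. ROWS is JSON, a list of rows, each a list of 7 numbers: the shift along the world's x, y, z in mm, then the turn, a rotation vector about the world's x, y, z in degrees, then the closure, from 0 (fully open) to 1 (shut). A call has 1 to 10 rows; each row shifts and turns the commanded pose from where the row before left it; what a row does not reach is not made up. A row lasts 1/12 s, in which the tool goes at most 41.7 mm and 7.16 degrees, less where a joint would pass 70% of its speed; a pose out of reach is approached as far as the arm can. A call with a gripper value outside its range is refused whole. The fingers move at their own pace and stop on an object; the grip force is fixed at half the most. Time passes only in rows, so rows that do not move let the fingers close. It gives the time, the measured TCP pose, the force and the opening at its end, in the units of the state.
- status.read_state(): the state, without advancing time (a new reading comes with each control period).
- optics.read_camera(name): name is "scene" or "top" or "wrist"; returns a dict with "img" (420x560x3 uint8, red, green, blue), "depth" (420x560 float32, m along the optical axis (not along the pixel's ray), 0 where there is no reading), "mtx" (3x3 intrinsics, pixels), "k1" (the pictures are not rectified: a ray, as slopes to the right and down, at radius r is drawn at 1 + k1 r^2 times it, then the intrinsics apply), "extrinsics" (4x4, takes a point from world to camera coordinates). Camera axes: x right, y down, z forward; pixel columns grow to the right and rows downward; lengths in m; the calibration is good to about 2 mm. A picture is of the moment at which its call begins.
- bot.close_job(): hands the job in, once; it reports no verdict.
Trained networks look in the newest picture that a camera, given by its name, has taken for a name from the list of things; names that differ only in an ending like _2 or _b are one class to them, and where a whole thing is asked for, a point or a joint stands for the part that bears it (a point fixed in the world has none). Each returns a list of dicts, best first, with "conf" (0 to 1); they miss things now and then, are a little off and sometimes report something else, mostly with a low value. They report only what shows in the picture. A call takes as long as a camera call. They do not tell look-alikes from the thing itself.
- finder.look_for(query, camera): "extent" ([centre column, centre row, width, height] in pixels, round what is visible of it).
- finder.mark_of(query, camera): "point" ([column, row] in pixels: a listed point, or the origin of a listed thing).
The state is a dict: "t": time; "joint_pos": joint angles; "dq": joint speeds; "joint_efforts": joint torques, N m; "tool_pos": TCP position; "eef_rot": TCP orientation; "contact_force": force on the tool from outside, world axes, zero at the start; "wrist_torque": the same for the moment, N m; "gripper_width": opening from 0.0 (shut) to 1.0 (fully open).
Only numpy, scipy, OpenCV 4.12 (cv2) and the standard library are available. Lean on these libraries where they do the work, as an engineer would, in place of code of your own. Each camera call takes 0.05 s, during which the arm holds its last target.

## Working session

There is one attempt and no reset: what is moved stays moved. The work goes in short steps, Python scripts to look and compute and a shell command to move; the robot and the scene stay as the last step left them, time stands still between calls to the robot, and variables do not carry over. Pictures are saved under pics/ and viewed, and the job is handed in when it is done.

```bash
mkdir -p pics; cat > h.py <<'E'
import numpy as np, cv2
from plant import status, optics, bot, finder
def cam(n):
    return optics.read_camera(n)
def save(c,f): cv2.imwrite('pics/'+f,cv2.cvtColor(c['img'],cv2.COLOR_RGB2BGR))
def world(c,u,v,z=None):
    """pixel->world, by depth, or on plane of height z"""
    K=c['mtx'];xd=np.array([(u-K[0,2])/K[0,0],(v-K[1,2])/K[1,1]])
    s=xd.copy()
    for _ in range(20): s=xd/(1+c['k1']*(s@s))
    E=c['extrinsics'];R=E[:3,:3];t=E[:3,3]
    d=R.T@np.array([s[0],s[1],1]);o=-R.T@t
    if z is None: k=c['depth'][int(round(v)),int(round(u))]
    else: k=(z-o[2])/d[2]
    return o+k*d
def pix(c,p):
    E=c['extrinsics'];q=E[:3,:3]@np.array(p)+E[:3,3];s=q[:2]/q[2]
    s=s*(1+c['k1']*(s@s));K=c['mtx'];return K[0,0]*s[0]+K[0,2],K[1,1]*s[1]+K[1,2]
E
python3 - <<'E'
from h import *
for n in ['scene','top','wrist']:
    c=cam(n);save(c,n+'0.png')
    for q in ['trophy_1','scale','knob_grip','pan','jar','carton','binder']:
        try: print(n,q,[(np.round(r['point']).tolist(),round(r['conf'],2),np.round(world(c,*r['point']),3).tolist()) for r in finder.mark_of(q,n)])
        except Exception as e: print(n,q,e)
s=status.read_state();print(s)
E
```

```text
scene trophy_1 [([293.0, 176.0], 0.91, [0.506, 0.159, 0.08]), ([238.0, 190.0], 0.76, [0.394, 0.08, 0.01]), ([282.0, 198.0], 0.75, [0.502, 0.135, 0.026]), ([339.0, 188.0], 0.75, [0.541, 0.28, 0.023]), ([326.0, 216.0], 0.61, [0.611, 0.175, 0.023])]
scene scale [([187.0, 260.0], 0.61, [0.605, -0.16, 0.056])]
scene knob_grip [([207.0, 214.0], 0.87, [0.534, -0.077, 0.085])]
scene pan [([408.0, 236.0], 0.16, [0.773, 0.258, 0.035])]
scene jar [([324.0, 263.0], 0.79, [0.723, 0.072, 0.019])]
scene carton [([411.0, 237.0], 0.86, [0.775, 0.267, 0.031])]
scene binder [([208.0, 363.0], 0.62, [0.807, -0.229, 0.035]), ([157.0, 253.0], 0.59, [0.558, -0.199, 0.058])]
top trophy_1 [([214.0, 285.0], 0.89, [0.398, 0.237, 0.093]), ([251.0, 256.0], 0.88, [0.465, 0.145, 0.095]), ([196.0, 237.0], 0.88, [0.516, 0.288, 0.056]), ([240.0, 208.0], 0.72, [0.587, 0.174, 0.063]), ([275.0, 293.0], 0.64, [0.376, 0.087, 0.097])]
top scale [([360.0, 226.0], 0.7, [0.536, -0.132, 0.047])]
top knob_grip [([336.0, 229.0], 0.55, [0.527, -0.066, 0.085])]
top pan [([386.0, 220.0], 0.77, [0.549, -0.197, 0.06])]
top jar [([274.
[... 275 characters left out ...]
.2, 'joint_pos': array([ 9.80020689e-01,  2.75901782e-01,  1.50489454e+00, -2.53742673e-05,
        1.36070263e+00, -1.21029751e-01]), 'dq': array([ 9.45496699e-04,  4.01499543e-04,  1.69048725e-03,  8.31418582e-05,
       -2.42719106e-04, -6.63093122e-04]), 'joint_efforts': array([ 2.54200248e-03, -4.04469824e+01, -2.37500793e+01,  7.06700538e-02,
        2.49003782e-02,  3.45933961e-05]), 'tool_pos': array([0.26032831, 0.51273347, 0.20549418]), 'eef_rot': array([2.32716846e-01, 9.72544532e-01, 3.95937752e-05, 2.79561534e-05]), 'contact_force': array([-0.56196074,  0.39937184, -0.48205693]), 'wrist_torque': array([-0.03579456,  0.03996857,  0.00221727]), 'gripper_width': 1.0042908965005568}
```

View pics/top0.png

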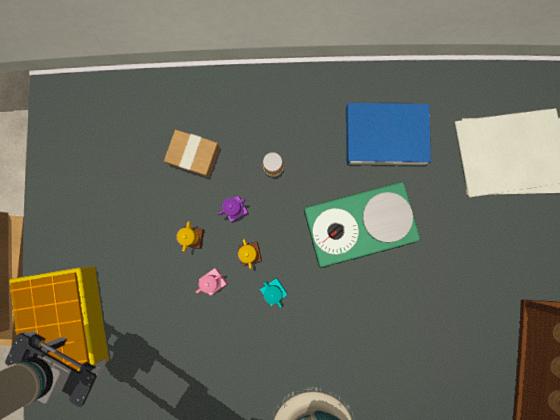

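View pics/scene0.png

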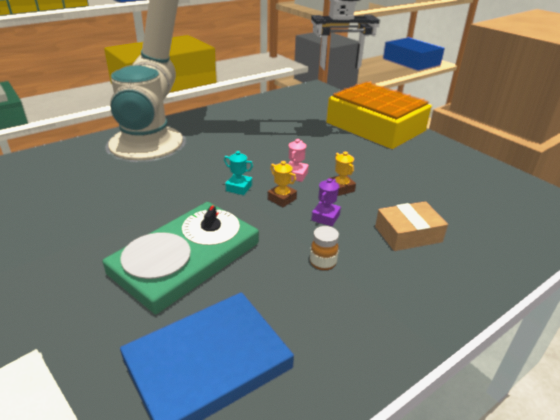

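```bash
cat > crop.py <<'E'
E
python3 - <<'E'
from h import *
c=cam('top')
np.savez('top.npz',**{k:c[k] for k in c})
im=cv2.cvtColor(c['img'],cv2.COLOR_RGB2BGR)
a=cv2.resize(im[190:310,160:300],None,fx=5.5,fy=5,interpolation=cv2.INTER_CUBIC)
a=cv2.resize(im[190:310,160:300],None,fx=5,fy=5,interpolation=cv2.INTER_CUBIC)
cv2.imwrite('pics/cropA.png',a)
b=cv2.resize(im[175:275,300:425],None,fx=6,fy=6,interpolation=cv2.INTER_CUBIC)
cv2.imwrite('pics/cropB.png',b)
E
```

```text
(no output)
```

View pics/cropA.png

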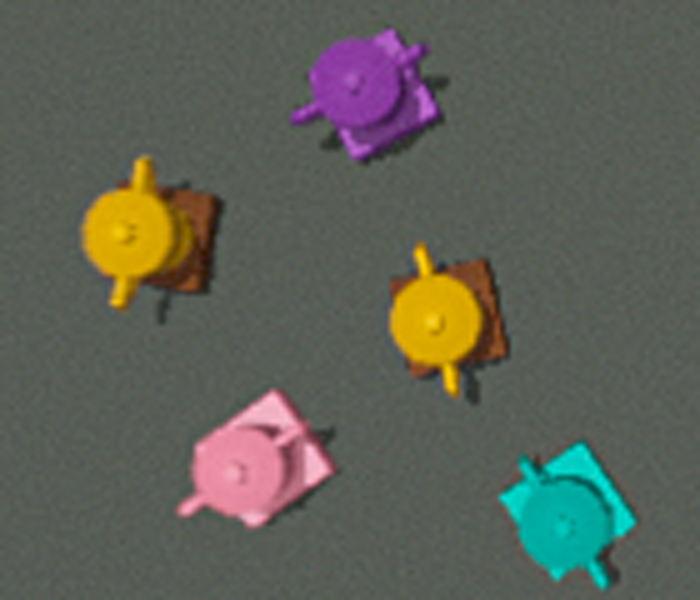

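View pics/cropB.png

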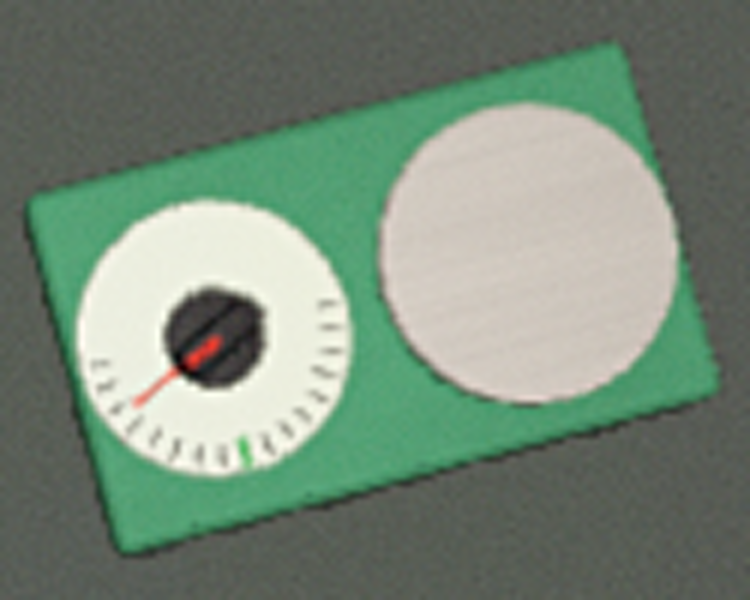

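```bash
python3 - <<'E'
from h import *
c=dict(np.load('top.npz'))
A=lambda x,y:(160+x/5-.4,190+y/5-.4)
B=lambda x,y:(300+x/6-.42,175+y/6-.42)
for n,ce,t1,t2 in [('L',(130,234),(145,163),(119,302)),('R',(436,321),(421,248),(452,390))]:
    p=world(c,*A(*ce),z=.089);a=world(c,*A(*t1),z=.072);b=world(c,*A(*t2),z=.072)
    d=a-b;print(n,p,(a+b)/2,np.degrees(np.arctan2(d[1],d[0])),np.linalg.norm(d))
for n,cs in [('L base',[(217,198),(197,292)]),('R base',[(485,260),(507,355)]) ]:
    a,b=[world(c,*A(*q),z=.026) for q in cs];d=a-b;print(n,a,b,np.degrees(np.arctan2(d[1],d[0])),np.linalg.norm(d))
for n,q in [('purple',(355,83)),('pink',(240,471)),('turq',(566,523))]: print(n,world(c,*A(*q),z=.089))
dc=world(c,*B(215,338));print('dialdepth',world(c,*B(130,270)),world(c,*B(530,253)),'knob',dc)
D=world(c,*B(214,338),z=.047);P=world(c,*B(137,405),z=.047);Z=world(c,*B(246,453),z=.047)
ang=lambda v:np.degrees(np.arctan2(v[1],v[0]))
print('dial',D,'ptr',ang(P-D),'zero',ang(Z-D),'diff',np.radians(ang(P-D)-ang(Z-D)))
print('pan',world(c,*B(530,253),z=.06))
cs=[world(c,*B(*q),z=.045) for q in [(30,200),(615,42),(720,388),(122,553)]]
print('scale',cs,sum(cs)/4,ang(cs[0]-cs[1])-90,ang(cs[3]-cs[2])-90)
cc=sum(cs)/4;y=np.radians((ang(cs[0]-cs[1])+ang(cs[3]-cs[2]))/2-90);print('zero dir by yaw',np.degrees(y)+180)
print(c['extrinsics'])
E
```

```text
L [0.51730743 0.3070399  0.089     ] [0.51852096 0.31030499 0.072     ] -11.001686546289108 0.07116693081684099
R [0.47169224 0.15505048 0.089     ] [0.47242139 0.15659154 0.072     ] 11.524630731751806 0.07243176202576973
L base [0.53689481 0.27641534 0.026     ] [0.48775998 0.28736965 0.026     ] -12.568197711919376 0.050341121772337814
R base [0.50167318 0.13551628 0.026     ] [0.45211655 0.1248664  0.026     ] 12.128587838290539 0.05068805791882877
purple [0.59003719 0.19372738 0.089     ]
pink [0.39986546 0.25290892 0.089     ]
turq [0.37226065 0.09302279 0.089     ]
dialdepth [ 0.55411809 -0.0326359   0.0503539 ] [ 0.55681805 -0.20071797  0.0616813 ] knob [ 0.52334126 -0.06406787  0.08599782]
dial [ 0.52451721 -0.06782567  0.047     ] ptr 129.56836837547843 zero -166.12551869670497 diff 5.1608319074298965
pan [ 0.5569203  -0.20111103  0.06      ]
scale [array([0.58543086, 0.00894503, 0.045     ]), array([ 0.64819402, -0.24547707,  0.045     ]), array([ 0.49818129, -0.28403293,  0.045     ]), array([ 0.43425644, -0.02635707,  0.045     ])] [ 0.54151565 -0.13673051  0.045     ] 13.857563256590865 13.932790124237073
zero dir by yaw 193.89517669041396
[[-0.02026612 -0.99944538 -0.02642372  0.08657279]
 [-0.99613217  0.02244495 -0.08495245  0.58467159]
 [ 0.08549841  0.02459986 -0.99603457  1.07357447]
 [ 0.          0.          0.          1.        ]]
```

```bash
python3 -m jog '[[16,-36,0,0,0,-1.5,0.3],[16,-36,0,0,0,-1.5,0.3],[16,-36,0,0,0,-1.5,0.3],[16,-36,0,0,0,-1.5,0.3],[16,-36,0,0,0,-1.5,0.3],[16,-36,0,0,0,-1.5,0.3],[16,-36,0,0,0,-1.5,0.3],[16,-36,0,0,0,-1.5,0.3],[16,-36,0,0,0,-1.5,0.3],[16,-36,0,0,0,-1.5,0.3]]'
python3 -m jog '[[17,-36,0,0,0,-1.5,0.3],[17,-36,0,0,0,-1.5,0.3],[17,-36,0,0,0,-1.5,0.3],[17,-36,0,0,0,-1.5,0.3],[17,-36,0,0,0,-1.5,0.3],[17,-36,0,0,0,-1,0.3],[0,0,0,0,0,0,0.3],[0,0,0,0,0,0,0.3]]'
```

```text
t: 2.08
tool_pos: [0.4208, 0.151, 0.2058]
eef_rot: [0.358, 0.934, 0.0, 0.0]
contact_force: [0.9, -1.0, 0.2]
gripper_width: 0.7
t: 2.75
tool_pos: [0.5229, -0.0651, 0.2051]
eef_rot: [0.428, 0.904, 0.0, -0.0]
contact_force: [-0.8, -0.1, -1.3]
gripper_width: 0.701
```

```bash
python3 - <<'E'
from h import *
c=cam('wrist');save(c,'w1.png')
print(pix(c,[.5245,-.068,.086]))
for r in finder.mark_of('knob_grip','wrist'): print(r, world(c,*r['point'],z=.079))
E
```

```text
(np.float64(279.65655308905184), np.float64(205.17243059433594))
{'point': [276.9, 202.6], 'conf': 0.93} [ 0.52155555 -0.06895244  0.079     ]
```

View pics/w1.png

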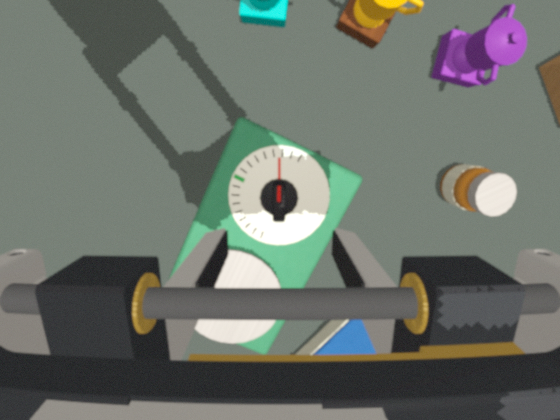

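```bash
python3 - <<'E'
from h import *
import cv2
c=cam('wrist')
print(world(c,279,195,z=.047), world(c,279,195))
P=world(c,279.5,158,z=.047);Z=world(c,238,178,z=.047);D=world(c,279,195,z=.047)
for v in (P-D,Z-D): print(np.degrees(np.arctan2(v[1],v[0]))%360)
im=cv2.cvtColor(c['img'],cv2.COLOR_RGB2BGR)[130:260,210:350]
cv2.imwrite('pics/w1c.png',cv2.resize(im,None,fx=4.5,fy=4.5,interpolation=cv2.INTER_CUBIC))
E
python3 -m jog '[[0,-3,-35,0,0,0,0.3],[0,0,-35,0,0,0,0.3],[0,0,-30,0,0,0,0.3],[0,0,-20,0,0,0,0.3],[0,0,-15,0,0,0,0.3],[0,0,-10,0,0,0,0.3],[0,0,0,0,0,0,0.3]]'
```

```text
[ 0.52083729 -0.06375952  0.047     ] [ 0.51598579 -0.05774259  0.08637272]
128.75860836239877
196.6266042583148
t: 3.48
tool_pos: [0.5205, -0.0645, 0.0589]
eef_rot: [0.425, 0.905, -0.0, -0.002]
contact_force: [0.0, 0.7, 0.6]
gripper_width: 0.703
```

View pics/w1c.png

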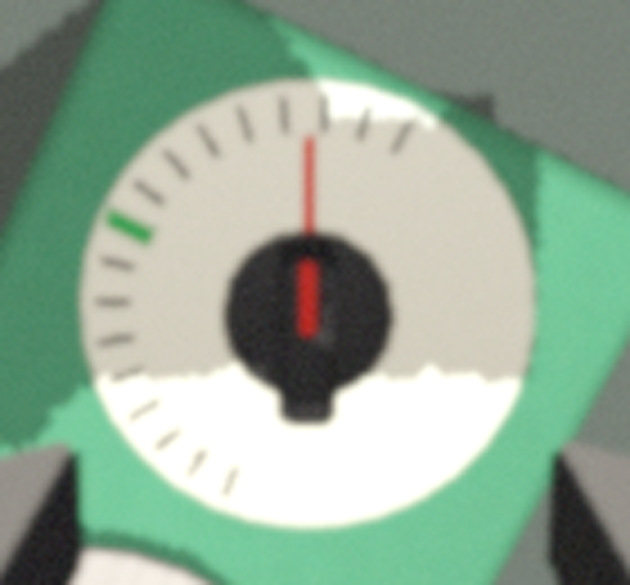

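```bash
python3 -m jog '[[1,-1,1,0,0,0,0.6],[0,0,0,0,0,0,0.9],[0,0,0,0,0,0,1],[0,0,0,0,0,0,1],[0,0,0,0,0,0,1],[0,0,0,0,0,0,1],[0,0,0,0,0,0,1],[0,0,0,0,0,0,1]]'
```

```text
t: 4.15
tool_pos: [0.5234, -0.0674, 0.0616]
eef_rot: [0.426, 0.905, 0.0, 0.0]
contact_force: [0.4, -0.6, -0.6]
gripper_width: 0.169
```

```bash
python3 -m jog '[[0,0,0,0,0,5,1],[0,0,0,0,0,5,1],[0,0,0,0,0,5,1],[0,0,0,0,0,5,1],[0,0,0,0,0,5,1],[0,0,0,0,0,5,1],[0,0,0,0,0,5,1],[0,0,0,0,0,5,1],[0,0,0,0,0,5,1],[0,0,0,0,0,5,1]]'
python3 -m jog '[[0,0,0,0,0,5,1],[0,0,0,0,0,5,1],[0,0,0,0,0,5,1],[0,0,0,0,0,0,1],[0,0,0,0,0,0,1],[0,0,0,0,0,0,1]]'
python3 - <<'E'
from h import *
c=cam('wrist');save(c,'w2.png')
E
```

```text
t: 4.98
tool_pos: [0.5231, -0.0676, 0.0616]
eef_rot: [0.002, 1.0, -0.0, -0.0]
contact_force: [-0.9, -1.5, 1.6]
gripper_width: 0.145
t: 5.48
tool_pos: [0.5231, -0.0676, 0.0616]
eef_rot: [-0.126, 0.992, -0.0, -0.0]
contact_force: [-0.4, -1.4, 1.8]
gripper_width: 0.146
```

View pics/w2.png

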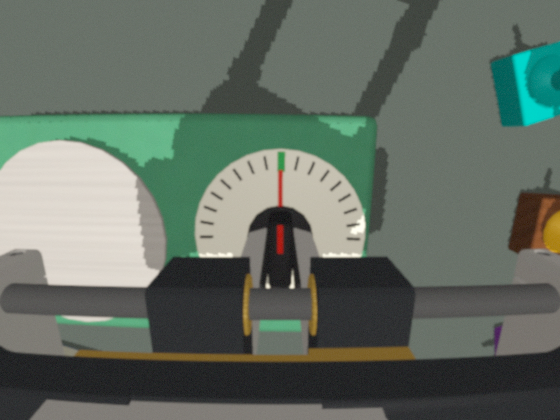

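```bash
python3 - <<'E'
import cv2
im=cv2.imread('pics/w2.png')[140:240,220:340]
cv2.imwrite('pics/w2c.png',cv2.resize(im,None,fx=6,fy=6,interpolation=cv2.INTER_CUBIC))
E
```

```text
(no output)
```

View pics/w2c.png

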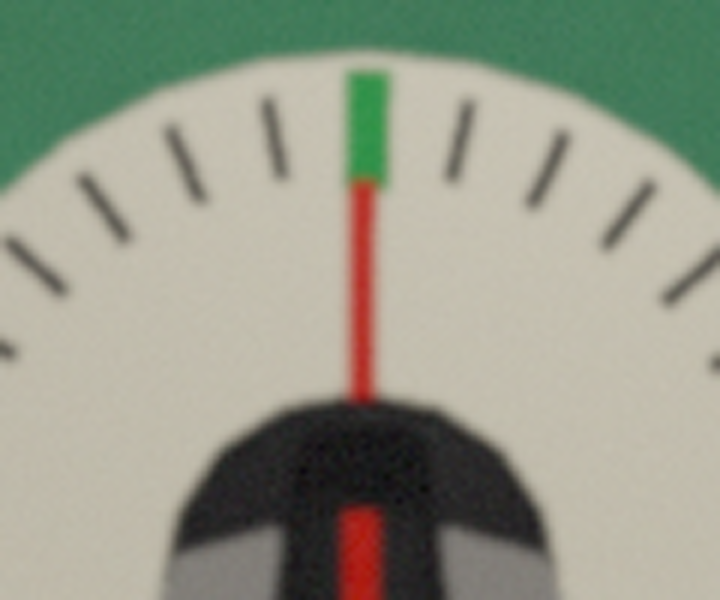

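```bash
python3 -m jog '[[0,0,0,0,0,-0.8,1],[0,0,0,0,0,0,1],[0,0,0,0,0,0,0.6],[0,0,0,0,0,0,0.3],[0,0,0,0,0,0,0.3],[0,0,0,0,0,0,0.3],[0,0,30,0,0,0,0.3],[0,0,40,0,0,0,0.3],[0,0,40,0,0,0,0.3],[0,0,40,0,0,0,0.3]]'
python3 - <<'E'
from h import *
c=cam('wrist');save(c,'w3.png')
im=cv2.cvtColor(c['img'],cv2.COLOR_RGB2BGR)[110:260,200:360]
cv2.imwrite('pics/w3c.png',cv2.resize(im,None,fx=4.5,fy=4,interpolation=cv2.INTER_CUBIC))
E
```

```text
t: 6.37
tool_pos: [0.5229, -0.0669, 0.2129]
eef_rot: [-0.12, 0.993, 0.0, -0.0]
contact_force: [1.0, -1.3, -0.5]
gripper_width: 0.676
```

View pics/w3c.png

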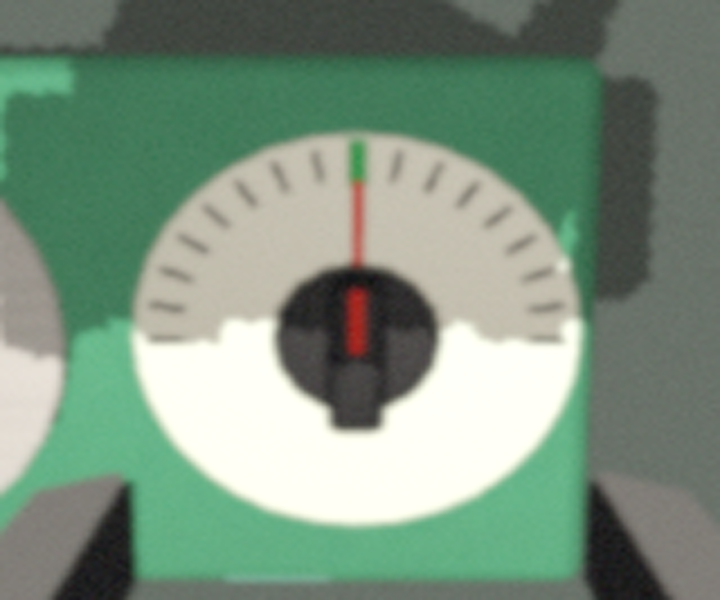

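```bash
python3 -m jog '[[-8,37,0,0,0,-1,0.15],[-8,37,0,0,0,-1,0.15],[-8,37,0,0,0,0,0.15],[-9,37,0,0,0,0,0.15],[-9,37,0,0,0,0,0.15],[-9,37,0,0,0,0,0.15],[0,0,0,0,0,0,0.15],[0,0,0,0,0,0,0.15]]'
python3 - <<'E'
from h import *
c=cam('wrist');save(c,'w4.png')
print(pix(c,[.4717,.1555,.107]),world(c,*pix(c,[.4717,.1555,.107])))
E
```

```text
t: 7.08
tool_pos: [0.4717, 0.1565, 0.2113]
eef_rot: [-0.105, 0.994, 0.0, 0.0]
contact_force: [-0.0, 0.3, 0.2]
gripper_width: 0.85
(np.float64(278.7239956479269), np.float64(205.4310385207721)) [0.47192889 0.15554467 0.10600329]
```

View pics/w4.png

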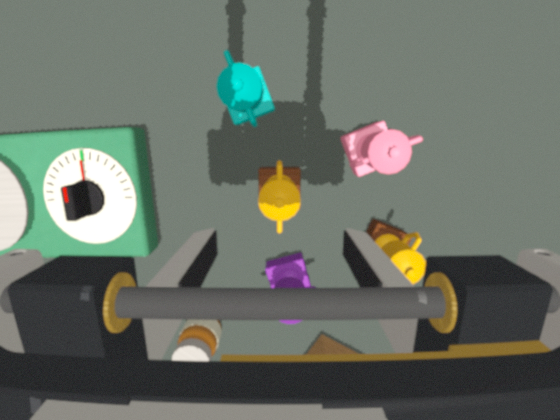

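```bash
python3 - <<'E'
from h import *
c=cam('wrist');im=c['img'].astype(int)
print(world(c,279.5,198,z=.107),world(c,279.5,198), world(c,280,197,z=.095))
a,b=world(c,279.5,168,z=.072),world(c,279.5,228,z=.072);print((a+b)/2,a-b)
a,b=world(c,259,167,z=.026),world(c,301,167,z=.026);print(a,b,np.linalg.norm(a-b))
i2=cv2.cvtColor(c['img'],cv2.COLOR_RGB2BGR)[150:245,230:330]
cv2.imwrite('pics/w4c.png',cv2.resize(i2,None,fx=6,fy=6,interpolation=cv2.INTER_CUBIC))
E
```

```text
[0.46484862 0.15329531 0.107     ] [0.46552432 0.15343099 0.1036853 ] [0.46618481 0.1540676  0.095     ]
[0.47273025 0.15488489 0.072     ] [-0.06519814 -0.01370827  0.        ]
[0.44883833 0.12431323 0.026     ] [0.43832176 0.17425882 0.026     ] 0.051040774239212654
```

View pics/w4c.png

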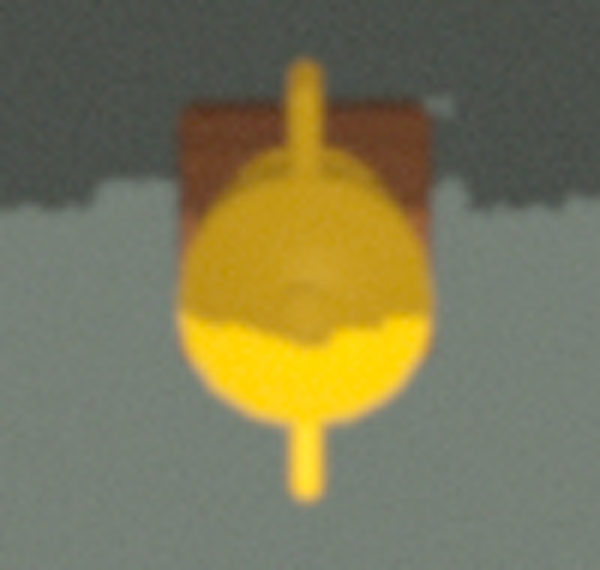

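```bash
python3 -m jog '[[-1,-1,-38,0,0,0,0.15],[0,0,-38,0,0,0,0.15],[0,0,-34,0,0,0,0.15],[0,0,-25,0,0,0,0.15],[0,0,-15,0,0,0,0.15],[0,0,-9,0,0,0,0.15],[0,0,0,0,0,0,0.15]]'
python3 -m jog '[[0,0,0,0,0,0,0.4],[0,0,0,0,0,0,0.7],[0,0,0,0,0,0,1],[0,0,0,0,0,0,1],[0,0,0,0,0,0,1],[0,0,0,0,0,0,1],[0,0,0,0,0,0,1]]'
```

```text
t: 7.77
tool_pos: [0.4705, 0.1521, 0.0507]
eef_rot: [-0.101, 0.995, -0.0, -0.002]
contact_force: [-0.1, 0.4, 0.8]
gripper_width: 0.848
t: 8.35
tool_pos: [0.4716, 0.1541, 0.053]
eef_rot: [-0.103, 0.995, 0.0, 0.001]
contact_force: [-1.4, 2.1, 1.8]
gripper_width: 0.443
```

```bash
cat > wt.py <<'E'
from h import *
F=[];J=[];T=[]
for i in range(16):
    s=status.read_state();F.append(s['contact_force']);J.append(s['joint_efforts']);T.append(s['wrist_torque']);c=cam('wrist')
print('F',np.mean(F,0).round(2),np.std(F,0).round(2),'n',len(set(f[2] for f in F)));print('J',np.mean(J,0).round(2));print(np.mean(T,0).round(3),s['tool_pos'],s['gripper_width'],s['t'])
E
python3 -m jog '[[0,0,8,0,0,0,1],[0,0,12,0,0,0,1],[0,0,15,0,0,0,1],[0,0,12,0,0,0,1],[0,0,5,0,0,0,1],[0,0,0,0,0,0,1],[0,0,0,0,0,0,1],[0,0,0,0,0,0,1],[0,0,0,0,0,0,1]]'
python3 wt.py
```

```text
t: 9.1
tool_pos: [0.4705, 0.1536, 0.1036]
eef_rot: [-0.103, 0.995, -0.0, -0.001]
contact_force: [0.3, 1.1, -2.7]
gripper_width: 0.442
F [ 0.07  0.06 -2.25] [0.34 0.49 0.56] n 16
J [ 0.000e+00 -3.595e+01 -2.103e+01 -2.000e-02  8.000e-02  0.000e+00]
[ 0.042 -0.005  0.002] [0.47131776 0.15372099 0.10450959] 0.44529158012343734 9.85
```

```bash
python3 -m jog '[[0,0,-12,0,0,0,1],[0,0,-14,0,0,0,1],[0,0,-12,0,0,0,1],[0,0,-7,0,0,0,1],[0,0,-4,0,0,0,1],[0,0,-2.5,0,0,0,1],[0,0,0,0,0,0,1],[0,0,0,0,0,0,1]]'
```

```text
t: 10.57
tool_pos: [0.4719, 0.1538, 0.0534]
eef_rot: [-0.103, 0.995, 0.0, 0.001]
contact_force: [-0.0, -0.5, -2.3]
gripper_width: 0.44
```

```bash
python3 -m jog '[[0,0,-1,0,0,0,1],[0,0,0,0,0,0,1],[0,0,0,0,0,0,1]]'
```

```text
t: 10.82
tool_pos: [0.4721, 0.1539, 0.0529]
eef_rot: [-0.103, 0.995, 0.0, 0.001]
contact_force: [-0.6, 0.8, 4.8]
gripper_width: 0.444
```

Touching down now. Release gradually, rise, look back.

```bash
python3 -m jog '[[0,0,0,0,0,0,0.5],[0,0,0,0,0,0,0.3],[0,0,0,0,0,0,0.15],[0,0,0,0,0,0,0.15],[0,0,0,0,0,0,0.15],[0,0,30,0,0,0,0.15],[0,0,40,0,0,0,0.15],[0,0,40,0,0,0,0.15],[0,0,40,0,0,0,0.15]]'
python3 wt.py
python3 - <<'E'
from h import *
c=cam('wrist');save(c,'w5.png')
E
```

```text
t: 11.57
tool_pos: [0.4707, 0.1536, 0.2034]
eef_rot: [-0.103, 0.995, 0.0, -0.001]
contact_force: [0.4, 0.0, 1.1]
gripper_width: 0.85
F [0.07 0.13 0.34] [0.79 0.48 1.28] n 16
J [ 1.000e-02 -3.251e+01 -2.270e+01 -2.000e-02  1.300e-01  0.000e+00]
[ 0.06  -0.005  0.002] [0.47124737 0.15372778 0.20160461] 0.8459493677346122 12.3167
```

View pics/w5.png

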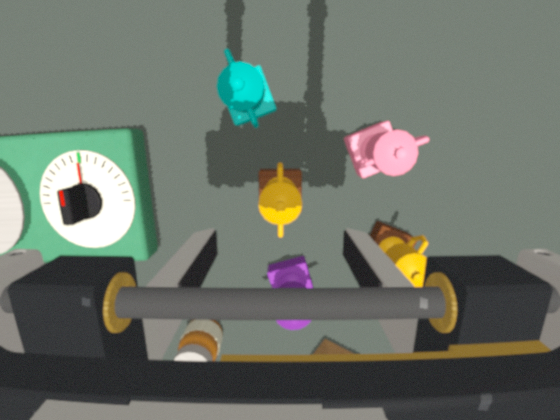

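```bash
python3 -m jog '[[9,30,0,0,0,-4,0.15],[9,31,0,0,0,-5,0.15],[9,31,0,0,0,-5,0.15],[9,31,0,0,0,-5,0.15],[9,31,0,0,0,-5,0.15],[0,0,0,0,0,0,0.15],[0,0,0,0,0,0,0.15]]'
python3 - <<'E'
from h import *
c=cam('wrist');save(c,'w6.png')
i2=cv2.cvtColor(c['img'],cv2.COLOR_RGB2BGR)[150:245,230:330]
cv2.imwrite('pics/w6c.png',cv2.resize(i2,None,fx=6,fy=6,interpolation=cv2.INTER_CUBIC))
print(pix(c,[.5174,.3074,.089]))
E
```

```text
t: 13.0
tool_pos: [0.5164, 0.3089, 0.2014]
eef_rot: [0.105, 0.994, -0.0, -0.0]
contact_force: [0.6, -0.5, 0.1]
gripper_width: 0.848
(np.float64(278.74516458064386), np.float64(205.05471538874076))
```

View pics/w6c.png

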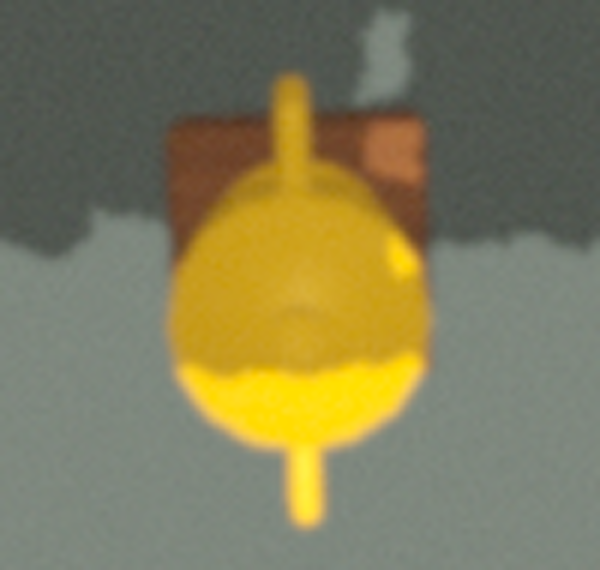

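View pics/w6.png

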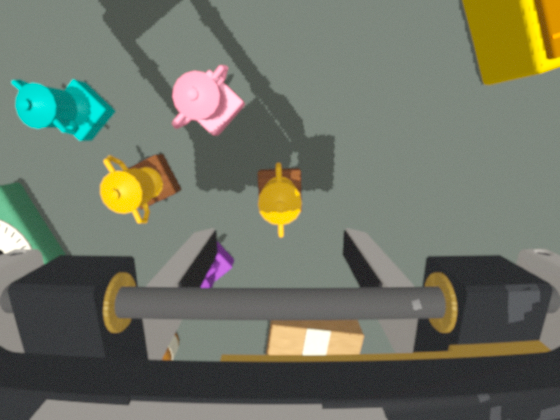

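```bash
python3 -m jog '[[0,0,-38,0,0,0,0.15],[0,0,-38,0,0,0,0.15],[0,0,-30,0,0,0,0.15],[0,0,-20,0,0,0,0.15],[0,0,-14,0,0,0,0.15],[0,0,-8,0,0,0,0.15],[0,0,0,0,0,0,0.15]]'
python3 -m jog '[[0,0,0,0,0,0,0.4],[0,0,0,0,0,0,0.7],[0,0,0,0,0,0,1],[0,0,0,0,0,0,1],[0,0,0,0,0,0,1],[0,0,0,0,0,0,1],[0,0,0,0,0,0,1]]'
```

```text
t: 13.63
tool_pos: [0.515, 0.3059, 0.0525]
eef_rot: [0.107, 0.994, -0.001, -0.002]
contact_force: [-0.7, -0.2, 0.1]
gripper_width: 0.851
t: 14.22
tool_pos: [0.5167, 0.3082, 0.0545]
eef_rot: [0.106, 0.994, 0.001, 0.0]
contact_force: [-0.4, 0.6, 1.6]
gripper_width: 0.441
```

```bash
python3 -m jog '[[0,0,8,0,0,0,1],[0,0,12,0,0,0,1],[0,0,15,0,0,0,1],[0,0,12,0,0,0,1],[0,0,5,0,0,0,1],[0,0,0,0,0,0,1],[0,0,0,0,0,0,1],[0,0,0,0,0,0,1],[0,0,0,0,0,0,1]]'
python3 wt.py
python3 - <<'E'
from h import *
c=cam('wrist');save(c,'w7.png')
E
```

```text
t: 14.97
tool_pos: [0.5155, 0.3073, 0.1049]
eef_rot: [0.106, 0.994, -0.001, -0.001]
contact_force: [1.2, 0.0, -5.5]
gripper_width: 0.442
F [ 0.03 -0.01 -4.84] [0.61 0.33 0.32] n 16
J [ 0.000e+00 -4.723e+01 -2.315e+01  3.000e-02  8.000e-02 -0.000e+00]
[ 0.025 -0.006  0.011] [0.51632743 0.30773768 0.10602131] 0.44110297644211754 15.7167
```

View pics/w7.png

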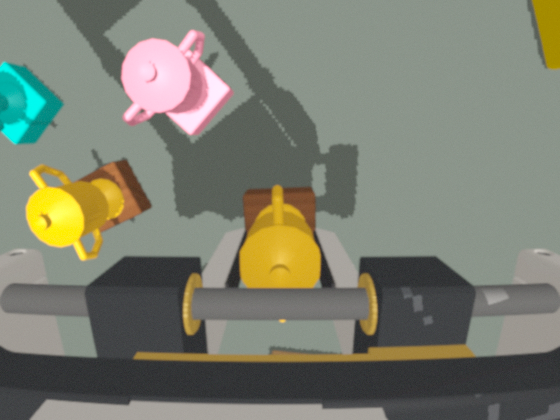

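```bash
python3 -m jog '[[0,0,8,0,0,0,1],[0,0,16,0,0,0,1],[0,0,20,0,0,0,1],[0,0,20,0,0,0,1],[0,0,20,0,0,0,1],[0,0,14,0,0,0,1],[0,0,8,0,0,0,1],[0,0,4,0,0,0,1],[0,-6,0,0,0,0,1],[1,-12,0,0,0,0,1]]'
python3 -m jog '[[2,-20,0,0,0,0,1],[2,-26,0,0,0,0,1],[2,-26,0,0,0,0,1],[2,-26,0,0,0,0,1],[2,-26,0,0,0,0,1],[2,-26,0,0,0,0,1],[2,-26,0,0,0,0,1],[2,-26,0,0,0,0,1],[2,-26,0,0,0,0,1],[2,-26,0,0,0,0,1]]'
python3 -m jog '[[2,-26,0,0,0,0,1],[2,-26,0,0,0,0,1],[2,-26,0,0,0,0,1],[2,-26,0,0,0,0,1],[2,-26,0,0,0,0,1],[2,-26,0,0,0,0,1],[2,-26,0,0,0,0,1],[2,-26,0,0,0,0,1],[2,-18,0,0,0,0,1],[1,-10,0,0,0,0,1]]'
python3 -m jog '[[0,0,0,0,0,0,1],[0,0,0,0,0,0,1],[0,0,0,0,0,0,1]]'
```

```text
t: 16.65
tool_pos: [0.5167, 0.29, 0.2152]
eef_rot: [0.106, 0.994, 0.0, -0.001]
contact_force: [-0.8, -0.4, -5.2]
gripper_width: 0.444
t: 17.48
tool_pos: [0.5359, 0.0334, 0.2147]
eef_rot: [0.107, 0.994, -0.0, -0.001]
contact_force: [1.0, 0.2, -5.0]
gripper_width: 0.445
t: 18.32
tool_pos: [0.5549, -0.2035, 0.2144]
eef_rot: [0.108, 0.994, -0.0, -0.001]
contact_force: [0.7, 0.3, -4.9]
gripper_width: 0.443
t: 18.57
tool_pos: [0.5556, -0.199, 0.2155]
eef_rot: [0.106, 0.994, 0.001, -0.001]
contact_force: [0.8, -0.6, -4.5]
gripper_width: 0.444
```

Lower 67 mm to about 35 mm above the pan, then check.

```bash
python3 -m jog '[[0,-1,-6,0,0,0,1],[0,0,-14,0,0,0,1],[0,0,-18,0,0,0,1],[0,0,-15,0,0,0,1],[0,0,-9,0,0,0,1],[0,0,-5,0,0,0,1],[0,0,0,0,0,0,1],[0,0,0,0,0,0,1],[0,0,0,0,0,0,1],[0,0,0,0,0,0,1]]'
python3 wt.py
python3 - <<'E'
from h import *
for n in ['scene','top','wrist']:
    c=cam(n);save(c,n+'9.png')
E
```

```text
t: 19.4
tool_pos: [0.557, -0.2016, 0.1501]
eef_rot: [0.106, 0.994, -0.0, 0.001]
contact_force: [0.2, -0.5, -5.1]
gripper_width: 0.445
F [ 0.07  0.07 -4.7 ] [0.52 0.5  0.48] n 16
J [ 1.000e-02 -4.557e+01 -2.437e+01 -3.000e-02  6.000e-02 -0.000e+00]
[ 0.023 -0.001 -0.003] [ 0.55631559 -0.20126479  0.14895114] 0.44271114351912894 20.15
```

View pics/scene9.png

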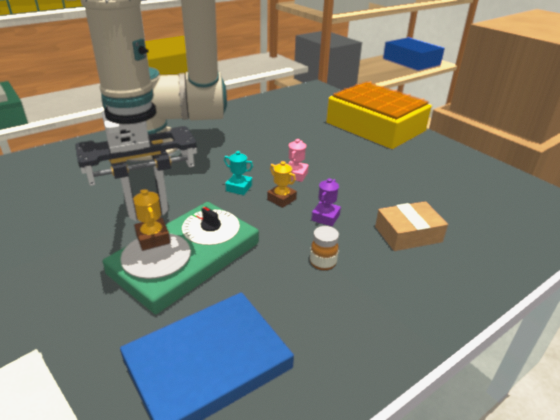

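View pics/top9.png

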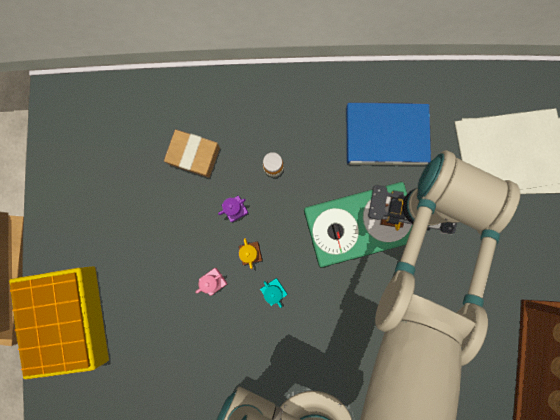

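View pics/wrist9.png

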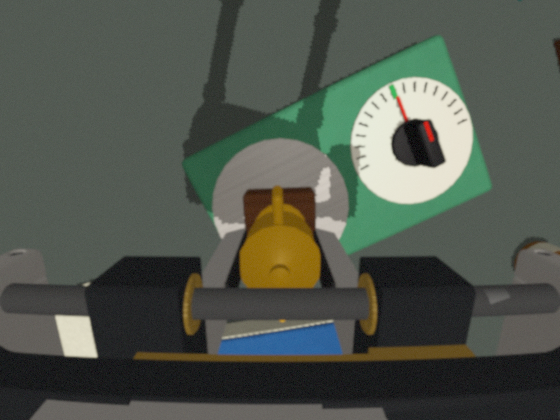

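```bash
python3 - <<'E'
from h import *
c=cam('wrist')
l=world(c,212,203,z=.06);r=world(c,349,203,z=.06);t=world(c,280.5,139,z=.06)
print(l,r,(l+r)/2,np.linalg.norm(l-r))
d=(l+r)/2-t;print('centre from top edge',t+d/np.linalg.norm(d)*.063)
a,b=world(c,245,191,z=.122),world(c,315,191,z=.122)  # plinth top back edge
n=np.array([-(b-a)[1],(b-a)[0],0]);n/=np.linalg.norm(n);print(a,b,np.linalg.norm(a-b),(a+b)/2+.026*n,(a+b)/2-.026*n)
s=status.read_state();print(s['dq'].round(4),s['t'])
E
```

```text
[ 0.53720219 -0.26118859  0.06      ] [ 0.563958   -0.13783028  0.06      ] [ 0.5505801  -0.19950943  0.06      ] 0.12622656359764378
centre from top edge [ 0.55591742 -0.20066392  0.06      ]
[ 0.52319822 -0.21916563  0.122     ] [ 0.53358658 -0.17127191  0.122     ] 0.049007415319527556 [ 0.50298325 -0.18970741  0.122     ] [ 0.55380155 -0.20073012  0.122     ]
[ 0.0002  0.0005  0.0006 -0.0016  0.0017 -0.0001] 20.4
```

Centred within about 2 mm. Handing in.

```bash
python3 -c "
from plant import bot
print(bot.close_job())"
```

```text
the job is handed in; nothing more can be done
None
```

The job is handed in at about 20.4 s of the 72 s, with the heavier cup held upright and still above the pan.

- **Scale:** I turned the knob about 64° anticlockwise. The wrist picture after release showed the red pointer on the green zero mark, and the last picture still did.
- **Weighing:** I lifted both gilt cups about 5 cm. The one nearer the scale pulled 2.25 N on the wrist (about 0.23 kg). The other pulled 4.8 N (about 0.49 kg), so it is the heavier. The force readings scatter by about 0.5 N, well under the difference.
- **Lighter cup:** It stands upright back on its original spot.
- **Heavier cup:** It is held about 35 mm above the pan. The final wrist image puts it about 2 mm from the pan's centre. The wrist force there was 4.7 N, so it is not touching the pan.
- **Everything else:** The jar, carton, binder and the coloured look-alikes appear unmoved in the last pictures.

The only disagreement was a few millimetres between the top and wrist camera positions, about 4 mm at most at the dial. It caused no trouble.

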